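# Build up the soldering place on a goldsmith's bench

## Task

Set up the soldering place, from the bottom up: lay the sand-coloured firebrick slab flat in the middle of the steel tray, the white honeycomb plate on the slab, the black charcoal block on the plate and, last, the gold ring lying flat in the middle of the charcoal. Put each piece centred on the one below it with the long sides lined up with the tray's, set down by hand and not dropped. Leave the silver ring, the flux dish and the tweezers where they lie.

Things in the scene. Friction and masses are not known exactly. Their poses are not given: they have to be found in the camera images.
- tray: Open shallow steel soldering tray, fixed to the bench: outside 140 mm (its x) by 180 mm (its y, the long side), 12 mm high, walls 4 mm, inner floor 4 mm above its underside. Origin: centre of its underside (z = 0); z up. Stands left, middle or right in the rear row, turned up to 0.25 rad, beside a fixed file tray and bur box (16 and 52 mm high): carry pieces 0.10 m up
- slab: Loose rectangular firebrick slab, sand-coloured with brown scorch marks, 66 mm (its x) by 115 mm (its y) by 25 mm thick, about 0.28 kg. Origin: centre of its underside; z up. Starts lying flat on the bench in the front row, long side roughly across the robot's view (within 0.4 rad of y)
- plate: Loose white ceramic honeycomb soldering plate with a grid of small grey holes, 60 mm (its x) by 100 mm (its y) by 20 mm thick, about 0.11 kg. Origin: centre of its underside; z up. Starts flat on the bench in the front row, turned within 0.4 rad
- charcoal: Loose black charcoal soldering block bound with two thin wires, 50 mm (its x) by 85 mm (its y) by 28 mm thick, about 0.07 kg. Origin: centre of its underside; z up. Starts flat on the bench in the front row, turned within 0.4 rad
- gold_ring: Loose yellow gold band ring lying flat (hole upright), 24 mm outside and 19 mm inside diameter, 9 mm tall, about 14 g. Origin: centre of its underside, on the hole's axis, which is its z. Starts on the bench at one end of the front row
- silver_ring: Loose silver-grey ring of the same shape as the gold one, at the other end of the front row: leave it alone. Origin: centre of its underside
- flux_dish: Loose white round ceramic flux dish, 68 mm across the rim, 22 mm high, with a small white cone standing 34 mm high in its middle, in the front row: leave it alone. Origin: centre of its underside
- tweezers: Loose steel tweezers with brown grips, 165 mm long, 10 mm high, lying to the left of the work: leave them alone. Origin: middle of the tool on the bench; its x points to the tips

How it is judged:
On the way, in this order (a step that is already met when the one before it is completed fails the run):
1. the slab lies in the tray, let go (horizontal distance between slab and tray below 0.012 m and z of slab in the frame of tray between 0.001 and 0.007 m and angle between slab's own z axis and vertical below 0.06 rad and angle between the y axis of slab and the y axis of tray, either way round below 0.2 rad and contact force between the fingers and slab below 0.05 N and linear speed of slab below 0.02 m/s), for 0.2 s.
2. the honeycomb plate lies on the slab, let go (horizontal distance between slab and tray below 0.012 m and z of slab in the frame of tray between 0.001 and 0.007 m and angle between each of slab, plate's own z axis and vertical below 0.06 rad and angle between the y axis of each of slab, plate and the y axis of tray, either way round below 0.2 rad and horizontal distance between plate and slab below 0.012 m and z of plate in the frame of slab between 0.022 and 0.028 m and contact force between the fingers and plate below 0.05 N and linear speed of plate below 0.02 m/s), for 0.2 s.
3. the charcoal lies on the plate, let go (horizontal distance between slab and tray below 0.012 m and z of slab in the frame of tray between 0.001 and 0.007 m and angle between each of slab, plate, charcoal's own z axis and vertical below 0.06 rad and angle between the y axis of each of slab, plate, charcoal and the y axis of tray, either way round below 0.2 rad and horizontal distance between plate and slab below 0.012 m and z of plate in the frame of slab between 0.022 and 0.028 m and horizontal distance between charcoal and plate below 0.012 m and z of charcoal in the frame of plate between 0.017 and 0.023 m and contact force between the fingers and charcoal below 0.05 N and linear speed of charcoal below 0.02 m/s), for 0.2 s.
4. the gold ring lies on the charcoal, let go (horizontal distance between slab and tray below 0.012 m and z of slab in the frame of tray between 0.001 and 0.007 m and angle between each of slab, plate, charcoal, gold_ring's own z axis and vertical below 0.06 rad and angle between the y axis of each of slab, plate, charcoal and the y axis of tray, either way round below 0.2 rad and horizontal distance between plate and slab below 0.012 m and z of plate in the frame of slab between 0.022 and 0.028 m and horizontal distance between charcoal and plate below 0.012 m and z of charcoal in the frame of plate between 0.017 and 0.023 m and horizontal distance between gold_ring and charcoal below 0.012 m and z of gold_ring in the frame of charcoal between 0.025 and 0.031 m and contact force between the fingers and gold_ring below 0.05 N and linear speed of gold_ring below 0.02 m/s), for 0.2 s.
At the end, for the whole second after the job is handed in: Bottom to top: slab flat on the tray's floor, honeycomb plate on the slab, charcoal on the plate, gold ring flat on the charcoal; each centred within 12 mm on the one below (the slab on the tray's middle), slab, plate and charcoal lined up with the tray within 0.2 rad, all let go and at rest (all of step 4 and contact force between the fingers and slab below 0.05 N and linear speed of each of slab, plate, charcoal below 0.02 m/s and contact force between the fingers and plate below 0.05 N and contact force between the fingers and charcoal below 0.05 N); the robot touches nothing.
It fails at once if the slab, plate, charcoal or gold ring is dropped or knocked so that it moves at over 0.5 m/s out of the gripper ((contact force between the fingers and slab below 0.01 N and linear speed of slab above 0.5 m/s) or (contact force between the fingers and plate below 0.01 N and linear speed of plate above 0.5 m/s) or (contact force between the fingers and charcoal below 0.01 N and linear speed of charcoal above 0.5 m/s) or (contact force between the fingers and gold_ring below 0.01 N and linear speed of gold_ring above 0.5 m/s)).
It fails at once if the silver ring moved by more than 20 mm (distance of silver_ring from where it was at the start of the episode above 0.02 m).
It fails at once if the flux dish moved by more than 20 mm (distance of flux_dish from where it was at the start of the episode above 0.02 m).
It fails at once if the tweezers moved by more than 20 mm (distance of tweezers from where it was at the start of the episode above 0.02 m).
It also fails if it takes over 112 s, if anything falls off the work surface, if the arm or the gripper's body presses on something with over 40 N, if the wrist force passes 120 N, or if a joint passes its speed limit or range.

## Robot

A 7-joint arm with a two-finger parallel gripper is mounted at the origin on the work surface. World frame = base frame: x ahead of the robot, y to its left, z up, the work surface at z = 0. Lengths are in m, angles in rad, forces in N, time in s.
With the tool pointing down it reaches from about 0.4 to 0.85 m from the base axis. Payload 10.4 kg.
Tool frame: the origin (TCP) lies at the very end of the fingers, on their centre line; the grasp point (between the pads) lies 19 mm behind it; z points along the fingers, y is the line along which they close (so a half turn about z gives the same grasp; the last joint's range is limited). The gripper opens to 85 mm and grips with 20 to 120 N. Pads are 22 mm wide; open, the fingers measure 114 mm over their backs; the gripper's body (76 mm by 85 mm) begins 54 mm behind the grasp point. The pads swing forward as they close: fully open they stand 13 mm farther back than shut.
Start: joints at [-1.179, 0.332, -0.065, 1.46, 0.022, 1.35, -0.088], TCP at [0.252, 0.572, 0.231] pointing down, gripper open.
Joint ranges: [-2.6, 2.6], [-0.5, 2.12], [-1.47, 1.34], [0.16, 2.42], [-1.27, 4.41], [0.06, 2.06], [-2.6, 2.6]. Speed limits (rad/s): [2.22, 2.22, 2.79, 2.79, 3.14, 3.14, 3.14].

## Interface

Orientations are given as a unit quaternion [x, y, z, w].
In Python, from workcell import manip, optics gives the robot as it stands.
- The arm moves only by the tool jog_arm, never from a script. Its arguments are lists of equal length, an entry for each row: "dr": the turn, a rotation vector about the tool's x, y, z normalised to -1 to 1, where 1 is 4 degrees, a list of three; "translation": the shift along the tool's x, y, z normalised to -1 to 1, where 1 is 0.025 m, a list of three; "jaw": the opening, from 0 (shut) to 1 (fully open). A call has 1 to 10 rows; each row shifts and turns the commanded pose from where the row before left it, along the tool's axes as they then stand; what a row does not reach is not made up. A row lasts 1/10 s, in which the tool goes at most 50 mm and 8.59 degrees, less where a joint would pass 70% of its speed; a pose out of reach is approached as far as the arm can. A call with a number of a shift or a turn outside -1 to 1 is refused whole. A call with a gripper value outside its range is refused whole. The fingers move at their own pace and stop on an object; "squeeze" is the grip in N (left out, the last holds). Time passes only in rows, so rows that do not move let the fingers close. It gives the time, the measured TCP pose, the force, the opening and the grip force at its end, in the units of the state.
- manip.get_obs(): the state, without advancing time (a new reading comes with each control period).
- optics.camera(name): name is "scene" or "top" or "wrist"; returns a dict with "color" (420x560x3 uint8, red, green, blue), "mtx" (3x3 intrinsics, pixels), "R" (3x3) and "t" (3): a world point X has camera coordinates R X + t. Camera axes: x right, y down, z forward; pixel columns grow to the right and rows downward; lengths in m; the calibration is good to about 2 mm. A picture is of the moment at which its call begins. There is no depth.
- manip.hand_in(): hands the job in; it is judged then, once.
The state is a dict: "clock": time; "joint_pos": joint angles; "joint_velocities": joint speeds; "tau": joint torques, N m; "position": TCP position; "ee_rot": TCP orientation; "ft_force": force on the tool from outside, world axes, zero at the start; "torque": the same for the moment, N m; "grip_width": opening from 0.0 (shut) to 1.0 (fully open); "grasp_force": force on a finger pad.
Only numpy, scipy, OpenCV 4.12 (cv2) and the standard library are available. Lean on these libraries where they do the work, as an engineer would, in place of code of your own. Each camera call takes 0.05 s, during which the arm holds its last target. There are 200 camera calls.

## Working session

There is one attempt and no reset: what is moved stays moved. The work goes in short steps, Python scripts to look and compute and a tool call to move; the robot and the scene stay as the last step left them, time stands still between calls to the robot, and variables do not carry over. Pictures are saved under pics/ and viewed, at most 14 in all, crops included, and the job is handed in when it is done.

Besides the shell and the picture viewer there is one more tool, called as a command line: name --argument value ..., lists and objects as JSON in quotes. jog_arm: Moves the arm, as the interface text tells. Scaled input: -1 to 1 covers 0.025 m each way for a shift and 4 degrees each way for a turn. Its arguments: {"type":"object","properties":{"dr":{"type":"array","items":{"type":"array","items":{"type":"number"}}},"translation":{"type":"array","items":{"type":"array","items":{"type":"number"}}},"jaw":{"type":"array","items":{"type":"number"}},"squeeze":{"type":"number"}},"required":["dr","translation","jaw"]}

```bash
mkdir -p pics
python3 - <<'E'
from workcell import manip, optics
import cv2
o=manip.get_obs()
for k,v in o.items(): print(k,v)
for n in("scene","top"):
    c=optics.camera(n); cv2.imwrite(f"pics/{n}0.png",c["color"][:,:,::-1]); 
    print(n,c["mtx"].tolist(),c["R"].round(4).tolist(),c["t"].round(4).tolist())
E
```

```text
clock 0.0
joint_pos [-1.17860728  0.33292126 -0.06470165  1.46095571  0.02163264  1.34991211
 -0.08850048]
joint_velocities [ 5.00316470e-06 -5.11658761e-05  5.64975499e-04  3.04769183e-04
  1.67682559e-03  1.27123497e-03 -1.66794619e-03]
tau [-6.54175783e-04 -6.25450516e+01  4.87157295e-02 -3.91598725e+01
  1.62896072e-02  1.00277161e-02  4.62308822e-05]
position [0.25173189 0.5716401  0.23047824]
ee_rot [ 2.05896446e-01  9.78573498e-01 -7.42581365e-04 -1.04715216e-04]
ft_force [0.48601905 0.47605727 0.7999719 ]
torque [ 2.36683711e-05  2.42964934e-02 -4.49301013e-02]
grasp_force 0.0
grip_width 0.9988638921068099
scene [[427.76882004263973, 0.0, 273.7073960177627], [0.0, 427.76882004263973, 204.15016810361323], [0.0, 0.0, 1.0]] [[-0.8926, 0.4507, 0.0051], [0.3728, 0.7446, -0.5538], [-0.2534, -0.4924, -0.8327]] [0.4293, -0.2175, 1.368]
top [[485.25386018103364, 0.0, 280.8262052214081], [0.0, 485.25386018103364, 210.21907937813555], [0.0, 0.0, 1.0]] [[-0.0014, -0.9999, -0.0103], [-0.9863, 0.0031, -0.1648], [0.1649, 0.0099, -0.9863]] [0.0678, 0.4989, 1.4022]
```

View pics/top0.png

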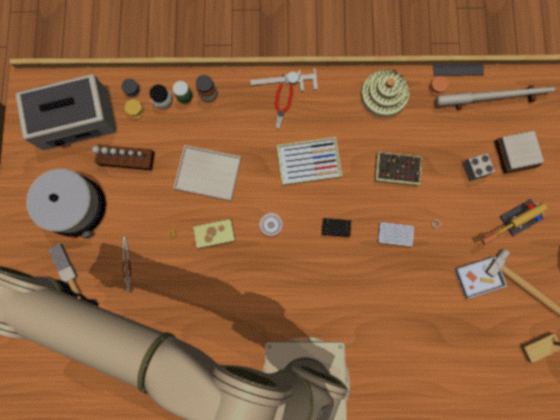

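View pics/scene0.png

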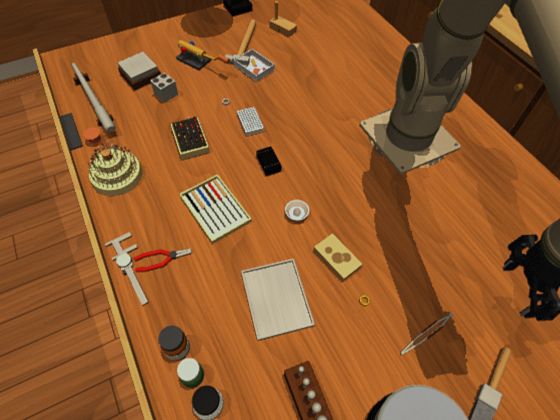

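The top view shows the tray near (207,173), slab (214,234), dish (271,224), charcoal (337,228), plate (396,235), gold ring (172,233) and silver ring (436,224). The scene view agrees. Next I'll measure them.

```bash
cat > h.py <<'E'
from workcell import manip, optics
import cv2, numpy as np
from scipy.spatial.transform import Rotation as Ro
def cast(c,uv,h):
    d=np.c_[np.atleast_2d(uv),np.ones(len(np.atleast_2d(uv)))]@np.linalg.inv(c["mtx"]).T@c["R"]
    C=-c["R"].T@c["t"]; return (C+d*((h-C[2])/d[:,2])[:,None])[:,:2]
def proj(c,X):
    p=c["mtx"]@(c["R"]@np.array(X,float)+c["t"]); return p[:2]/p[2]
def rect(c,mask,seed,h):
    """blob nearest to seed -> centre, size, angle of long side from world y"""
    cs,_=cv2.findContours(cv2.morphologyEx(mask.astype(np.uint8),cv2.MORPH_CLOSE,np.ones((3,3))),cv2.RETR_EXTERNAL,cv2.CHAIN_APPROX_NONE)
    cs=[k for k in cs if cv2.contourArea(k)>15]
    k=max(cs,key=lambda k:cv2.pointPolygonTest(k,tuple(map(float,seed)),True))
    P=cast(c,k[:,0].astype(float),h)
    (x,y),(a,b),t=cv2.minAreaRect((P*1000).astype(np.float32))
    if a>b: a,b,t=b,a,t+90
    t=(t+90)%180-90
    return np.round([x,y,a,b],1),round(float(t),1),len(k)
E
python3 - <<'E'
from h import *
S={"top":dict(tray=(207,173),slab=(214,234),char=(337,228),plate=(396,235),gold=(172,233),silver=(436,224),dish=(271,224)),
"scene":dict(tray=(277,298),slab=(338,256),char=(268,160),plate=(250,121),gold=(364,300))}
H=dict(tray=.006,slab=.0125,char=.014,plate=.01,gold=.0045,silver=.0045,dish=.011)
for n in S:
    c=optics.camera(n); hsv=cv2.cvtColor(c["color"],cv2.COLOR_RGB2HSV).astype(int)
    print(n,"C",(-c["R"].T@c["t"]).round(3))
    for k,s in S[n].items():
        print(k,hsv[s[1],s[0]],hsv[s[1]+8,s[0]+8], end=' ')
        Hh,Sa,V=hsv[...,0],hsv[...,1],hsv[...,2]
        m={"char":V<60,"slab":(Hh>=20)&(Hh<40)&(Sa>50)&(V>70),"gold":(Hh>=19)&(Hh<40)&(Sa>100)}.get(k,(Sa<100)&(V>90))
        try: print(rect(c,m,s,H[k]))
        except Exception as e: print(e)
E
```

```text
top C [0.261 0.052 1.466]
tray [ 19  34 179] [ 16  40 178] (array([624.8, 295.2, 144.1, 183.1]), -11.9, 197)
slab [ 17 108 147] [ 27  85 153] (array([433.9, 270. ,  67.4, 116.5]), 12.0, 112)
char [176  47  38] [ 11 165  65] (array([451.7, -99.2,  48.3,  78.3]), -1.4, 78)
plate [125   9 162] [114  16 164] (array([ 430.9, -278.8,   65.7,  105.5]), -7.3, 105)
gold [ 12 168 165] [ 12 161 169] (array([ 67.3, 448.3,  35. , 172.9]), 64.0, 136)
silver [ 13 175 162] [ 12 164 165] (array([ 462.9, -401.6,   21.1,   22. ]), 87.0, 22)
dish [ 13  58 146] [  9  91 152] (array([462.1,  98.3,  67.2,  69.7]), -0.2, 65)
scene C [0.811 0.642 1.016]
tray [ 22  49 192] [ 23  48 195] (array([622.3, 293.2, 141.2, 182.1]), -12.1, 242)
slab [ 16 160 142] [ 25 118 201] (array([427.7, 265.8,  65.8, 115.4]), 11.0, 100)
char [170  77  10] [0 0 3] (array([449.4, -99.3,  55.7, 101. ]), -4.6, 74)
plate [ 33  16 161] [ 24  47 152] (array([ 426.4, -279. ,   64.3,  117.5]), -7.2, 80)
gold [ 13 199 177] [ 13 198 170] (array([430.1, 397.2,  22.9,  23.3]), -26.7, 26)
```

Measurements match the given sizes. I'll write a helper for move sizes.

```bash
cat >> h.py <<'E'
def plan(x,y,z,ydir,fine=False):
    """rows (equal) to bring TCP to x,y,z with tool y at world angle ydir (deg)"""
    o=manip.get_obs(); p=np.array(o["position"]); M=Ro.from_quat(o["ee_rot"]).as_matrix()
    g=np.array([np.cos(np.radians(ydir)),np.sin(np.radians(ydir)),0])
    if g@M[:,1]<0: g=-g
    T=np.c_[np.cross(g,[0,0,-1]),g,[0,0,-1]]
    rv=np.degrees(Ro.from_matrix(M.T@T).as_rotvec()); D=np.array([x,y,z])-p
    n=int(np.ceil(max(np.abs(rv).max()/4,np.linalg.norm(D)/.025,1)))
    while 1:
        s=Ro.from_rotvec(np.radians(rv/n)).as_matrix(); A=np.zeros((3,3)); K=M
        for _ in range(n): A=A+K; K=K@s
        t=np.linalg.solve(A,D)/.025
        if np.abs(t).max()<=1: break
        n+=1
    print("clock",round(o["clock"],2),"rows",n,"tr",t.round(3),"dr",(rv/n/4).round(3),"| pos",p.round(4))
E
python3 -c "
from h import *
plan(.43,.268,.16,11.5)"
```

```text
clock 0.2 rows 15 tr [-0.96  -0.174  0.189] dr [-0.001  0.     0.912] | pos [0.2518 0.5718 0.2308]
```

jog_arm --dr '[[0,0,0.91],[0,0,0.91],[0,0,0.91],[0,0,0.91],[0,0,0.91],[0,0,0.91],[0,0,0.91],[0,0,0.91],[0,0,0.91],[0,0,0.91]]' --translation '[[-0.96,-0.17,0.19],[-0.96,-0.17,0.19],[-0.96,-0.17,0.19],[-0.96,-0.17,0.19],[-0.96,-0.17,0.19],[-0.96,-0.17,0.19],[-0.96,-0.17,0.19],[-0.96,-0.17,0.19],[-0.96,-0.17,0.19],[-0.96,-0.17,0.19]]' --jaw '[1,1,1,1,1,1,1,1,1,1]'

```text
clock: 1.2
position: [0.4061, 0.386, 0.1834]
ee_rot: [0.504, 0.864, 0.0, -0.0]
ft_force: [-0.1, -0.2, 0.1]
grip_width: 0.995
grasp_force: 0.0
```

jog_arm --dr '[[0,0,0.91],[0,0,0.91],[0,0,0.91],[0,0,0.91],[0,0,0.91],[0,0,0],[0,0,0]]' --translation '[[-0.96,-0.17,0.19],[-0.96,-0.17,0.19],[-0.96,-0.17,0.19],[-0.96,-0.17,0.19],[-0.96,-0.17,0.19],[0,0,0],[0,0,0]]' --jaw '[1,1,1,1,1,1,1]'

```text
clock: 1.9
position: [0.4317, 0.2687, 0.1601]
ee_rot: [0.633, 0.775, 0.0, -0.0]
ft_force: [-0.0, 0.9, 0.2]
grip_width: 0.997
grasp_force: 0.0
```

Run:
```python
from h import *
c=optics.camera("wrist"); cv2.imwrite("pics/w1.png",c["color"][:,:,::-1])
print((-c["R"].T@c["t"]).round(3), c["R"].round(2).tolist())
print("slab",proj(c,[.43,.268,.0125]),"gold",proj(c,[.43,.397,.0045]))
plan(.43,.268,.16,11.5)
```

```text
[0.416 0.343 0.303] [[0.98, 0.2, 0.0], [0.19, -0.94, 0.29], [0.06, -0.29, -0.96]]
slab [277.933617   194.54148091] gold [307.25016836  51.40047184]
clock 1.95 rows 1 tr [-0.051 -0.073  0.008] dr [ 0.005 -0.01   0.032] | pos [0.4315 0.2696 0.1602]
```

View pics/w1.png

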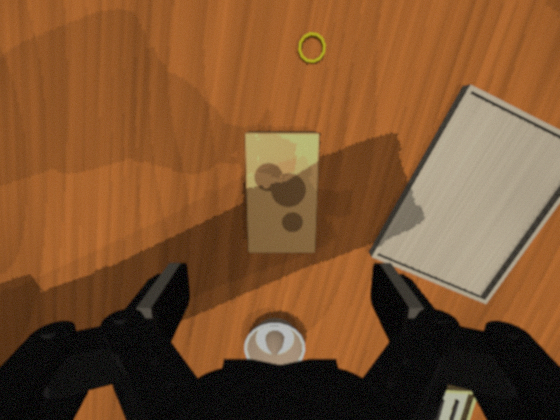

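The slab is upright in view, with top-face corners at about (246,133), (320,133), (316,252), (249,253). The gold ring is at (312,47). The fingers are symmetric about column 281.

Run:
```python
from h import *
c=optics.camera("wrist")
P=cast(c,[(246,132),(320,132),(317,252),(248,253)],.025); print(P.round(4),P.mean(0).round(4))
print(np.linalg.norm(P-np.roll(P,-1,0),axis=1).round(4))
print("ydir",np.degrees(np.arctan2(*(P[1]-P[0]+P[2]-P[3])[::-1])), "gold",cast(c,[(312,47)],.007))
e=(P.mean(0)+[.4339,.27])/2
plan(*e,.06,11.8); plan(*e,.002,11.8)
```

```text
[[0.3909 0.3216]
 [0.454  0.3345]
 [0.4783 0.2229]
 [0.4124 0.2083]] [0.4339 0.2718]
[0.0644 0.1142 0.0675 0.1153]
ydir 12.021983883565168 gold [[0.43279169 0.40162583]]
clock 2.0 rows 5 tr [0.002 0.02  0.802] dr [ 0.001 -0.002 -0.006] | pos [0.4315 0.2701 0.1602]
clock 2.0 rows 7 tr [0.002 0.014 0.904] dr [ 0.001 -0.001 -0.004] | pos [0.4315 0.2701 0.1602]
```

jog_arm --dr '[[0,0,0],[0,0,0],[0,0,0],[0,0,0],[0,0,0],[0,0,0],[0,0,0],[0,0,0],[0,0,0]]' --translation '[[0.01,0.1,0.9],[0,0,1],[0,0,1],[0,0,1],[0,0,1],[0,0,0.7],[0,0,0.5],[0,0,0.15],[0,0,0]]' --jaw '[1,1,1,1,1,1,1,1,1]'

```text
clock: 2.9
position: [0.434, 0.2705, 0.0038]
ee_rot: [0.632, 0.775, -0.0, -0.0]
ft_force: [-0.4, -0.2, 0.5]
grip_width: 0.998
grasp_force: 0.0
```

jog_arm --dr '[[0,0,0],[0,0,0],[0,0,0],[0,0,0],[0,0,0],[0,0,0],[0,0,0],[0,0,0]]' --translation '[[0,0,0],[0,0,0],[0,0,0],[0,0,0],[0,0,0],[0,0,0],[0,0,0],[0,0,0]]' --jaw '[0.7,0.6,0.5,0.5,0.5,0.5,0.5,0.5]' --squeeze 60

```text
clock: 3.7
position: [0.4346, 0.2707, 0.0051]
ee_rot: [0.632, 0.775, 0.001, 0.0]
ft_force: [-0.8, -0.7, 5.8]
grip_width: 0.755
grasp_force: 66.7
```

jog_arm --dr '[[0,0,0],[0,0,0],[0,0,0],[0,0,0],[0,0,0],[0,0,0],[0,0,0]]' --translation '[[0,0,-0.2],[0,0,-0.6],[0,0,-1],[0,0,-1],[0,0,-1],[0,0,-1],[0,0,0]]' --jaw '[0.5,0.5,0.5,0.5,0.5,0.5,0.5]'

```text
clock: 4.4
position: [0.4357, 0.2712, 0.1275]
ee_rot: [0.632, 0.775, 0.003, 0.0]
ft_force: [0.9, -0.3, -2.4]
grip_width: 0.758
grasp_force: 67.2
```

Run:
```python
from h import *
o=manip.get_obs(); print(o["grip_width"],o["grasp_force"],o["ft_force"])
c=optics.camera("wrist"); cv2.imwrite("pics/w2.png",c["color"][:,:,::-1])
plan(.624,.2945,.125,-12)
```

```text
0.7583721808597402 67.21709489822388 [ 0.94986296 -0.25130774 -2.36844099]
clock 4.45 rows 8 tr [0.098 0.955 0.004] dr [ 0.005 -0.005  0.738] | pos [0.4348 0.2708 0.1255]
```

View pics/w2.png

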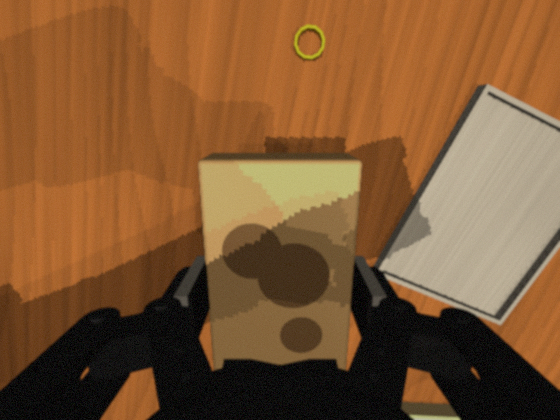

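The slab is held squarely (front edge from (199,160) to (360,161)) and clear of the bench. I'll carry it to the tray.

jog_arm --dr '[[0,0,0.74],[0,0,0.74],[0,0,0.74],[0,0,0.74],[0,0,0.74],[0,0,0.74],[0,0,0.74],[0,0,0.74],[0,0,0],[0,0,0]]' --translation '[[0.1,0.95,0],[0.1,0.95,0],[0.1,0.95,0],[0.1,0.95,0],[0.1,0.95,0],[0.1,0.95,0],[0.1,0.95,0],[0.1,0.95,0],[0,0,0],[0,0,0]]' --jaw '[0.5,0.5,0.5,0.5,0.5,0.5,0.5,0.5,0.5,0.5]'

```text
clock: 5.45
position: [0.6216, 0.2936, 0.1219]
ee_rot: [0.777, 0.629, -0.001, -0.0]
ft_force: [-0.7, -0.3, -3.0]
grip_width: 0.756
grasp_force: 67.4
```

Run:
```python
from h import *
c=optics.camera("wrist"); cv2.imwrite("pics/w3.png",c["color"][:,:,::-1])
for a in(-70,70):
  for b in (-90,90):
    r=np.radians(-12); print(a,b,proj(c,[.6235+a/1e3*np.cos(r)-b/1e3*np.sin(r),.2942+a/1e3*np.sin(r)+b/1e3*np.cos(r),.012]).round(1))
plan(.6235,.2942,.06,-12)
```

```text
-70 -90 [207.3 296.5]
-70 90 [190.6  90.6]
70 -90 [357.5 296.3]
70 90 [374.5  90.2]
clock 5.5 rows 3 tr [0.008 0.031 0.831] dr [-0.009  0.006 -0.   ] | pos [0.6212 0.2941 0.1224]
```

View pics/w3.png

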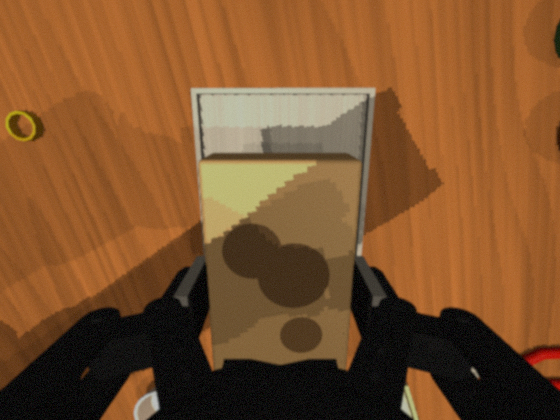

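The tray's far corners are at (192,89) and (375,89), within 2 px of the prediction. The yaw matches, so I'll lower the slab.

jog_arm --dr '[[-0.03,0.02,0],[0,0,0],[0,0,0],[0,0,0],[0,0,0],[0,0,0],[0,0,0],[0,0,0]]' --translation '[[0,0.1,0.8],[0,0,1],[0,0,1],[0,0,0.9],[0,0,0.5],[0,0,0.2],[0,0,0.13],[0,0,0]]' --jaw '[0.5,0.5,0.5,0.5,0.5,0.5,0.5,0.5]'

```text
clock: 6.3
position: [0.6252, 0.294, 0.0112]
ee_rot: [0.777, 0.629, 0.002, 0.0]
ft_force: [-0.1, -0.3, -2.6]
grip_width: 0.754
grasp_force: 67.4
```

jog_arm --dr '[[0,0,0],[0,0,0],[0,0,0]]' --translation '[[0,-0.04,0.05],[0,0,0.05],[0,0,0]]' --jaw '[0.5,0.5,0.5]'

```text
clock: 6.6
position: [0.6243, 0.2944, 0.0093]
ee_rot: [0.777, 0.629, 0.002, 0.0]
ft_force: [-1.3, -0.7, 4.5]
grip_width: 0.758
grasp_force: 68.3
```

jog_arm --dr '[[0,0,0],[0,0,0],[0,0,0],[0,0,0],[0,0,0],[0,0,0],[0,0,0],[0,0,0],[0,0,0]]' --translation '[[0,0,0],[0,0,0],[0,0,0],[0,0,-0.2],[0,0,-0.8],[0,0,-1],[0,0,-1],[0,0,-1],[0,0,-1]]' --jaw '[0.85,0.95,0.95,0.95,0.95,0.95,0.95,0.95,0.95]'

```text
clock: 7.5
position: [0.6236, 0.2938, 0.1345]
ee_rot: [0.777, 0.629, 0.001, 0.0]
ft_force: [-0.2, -0.3, 0.8]
grip_width: 0.951
grasp_force: 0.0
```

Run:
```python
from h import *
c=optics.camera("wrist"); cv2.imwrite("pics/w4.png",c["color"][:,:,::-1])
plan(.429,-.279,.16,-7.2)
```

```text
clock 7.55 rows 25 tr [-0.958 -0.155 -0.036] dr [ 0.004 -0.003 -0.049] | pos [0.6256 0.2946 0.1395]
```

View pics/w4.png

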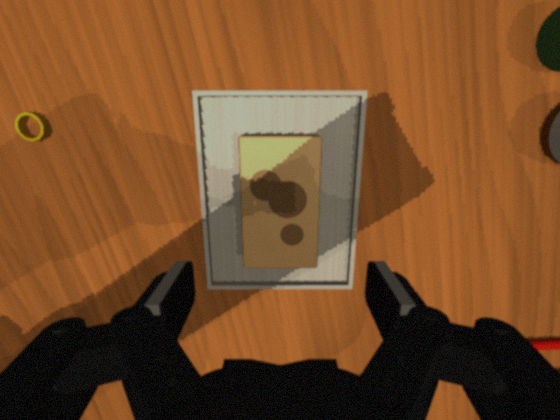

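The slab is in the tray. Its corners are (239,134), (322,135), (318,268), (243,268), and the tray's outer corners are (193,91), (366,91), (353,290), (209,290).

Run:
```python
from h import *
c=optics.camera("wrist")
for n,q,h in(("slab",[(239,134),(322,135),(318,268),(243,268)],.029),("tray",[(193,91),(366,91),(353,290),(209,290)],.012)):
    P=cast(c,q,h); d=P[1]-P[0]+P[2]-P[3]
    print(n,P.mean(0).round(4),np.linalg.norm(P-np.roll(P,-1,0),axis=1).round(4),np.degrees(np.arctan2(d[1],d[0])).round(1))
```

```text
slab [0.6267 0.2945] [0.066  0.1175 0.0679 0.1181] -12.6
tray [0.6269 0.2947] [0.1413 0.1848 0.1422 0.1841] -12.2
```

jog_arm --dr '[[0,0,-0.05],[0,0,-0.05],[0,0,-0.05],[0,0,-0.05],[0,0,-0.05],[0,0,-0.05],[0,0,-0.05],[0,0,-0.05],[0,0,-0.05],[0,0,-0.05]]' --translation '[[-0.96,-0.15,-0.04],[-0.96,-0.15,-0.04],[-0.96,-0.15,-0.04],[-0.96,-0.15,-0.04],[-0.96,-0.15,-0.04],[-0.96,-0.15,-0.04],[-0.96,-0.15,-0.04],[-0.96,-0.15,-0.04],[-0.96,-0.15,-0.04],[-0.96,-0.15,-0.04]]' --jaw '[1,1,1,1,1,1,1,1,1,1]'

```text
clock: 8.6
position: [0.5398, 0.0647, 0.1424]
ee_rot: [0.766, 0.643, 0.001, 0.0]
ft_force: [-0.5, -1.2, -0.4]
grip_width: 1.0
grasp_force: 0.0
```

jog_arm --dr '[[0,0,-0.05],[0,0,-0.05],[0,0,-0.05],[0,0,-0.05],[0,0,-0.05],[0,0,-0.05],[0,0,-0.05],[0,0,-0.05],[0,0,-0.05],[0,0,-0.05]]' --translation '[[-0.96,-0.15,-0.04],[-0.96,-0.15,-0.04],[-0.96,-0.15,-0.04],[-0.96,-0.15,-0.04],[-0.96,-0.15,-0.04],[-0.96,-0.15,-0.04],[-0.96,-0.15,-0.04],[-0.96,-0.15,-0.04],[-0.96,-0.15,-0.04],[-0.96,-0.15,-0.04]]' --jaw '[1,1,1,1,1,1,1,1,1,1]'

```text
clock: 9.6
position: [0.4647, -0.1662, 0.1521]
ee_rot: [0.755, 0.656, 0.001, 0.0]
ft_force: [0.4, 0.0, -0.2]
grip_width: 1.0
grasp_force: 0.0
```

jog_arm --dr '[[0,0,-0.05],[0,0,-0.05],[0,0,-0.05],[0,0,-0.05],[0,0,-0.05],[0,0,0],[0,0,0]]' --translation '[[-0.96,-0.15,-0.04],[-0.96,-0.15,-0.04],[-0.96,-0.15,-0.04],[-0.96,-0.15,-0.04],[-0.96,-0.15,-0.04],[0,0,0],[0,0,0]]' --jaw '[1,1,1,1,1,1,1]'

```text
clock: 10.3
position: [0.4304, -0.2818, 0.1568]
ee_rot: [0.75, 0.662, 0.001, 0.0]
ft_force: [1.0, -0.2, 0.7]
grip_width: 1.003
grasp_force: 0.0
```

Run:
```python
from h import *
c=optics.camera("wrist"); cv2.imwrite("pics/w5.png",c["color"][:,:,::-1])
plan(.429,-.279,.16,-7.2)
```

```text
clock 10.35 rows 1 tr [ 0.078 -0.079 -0.129] dr [ 0.027 -0.024  0.041] | pos [ 0.4307 -0.2812  0.1568]
```

View pics/w5.png

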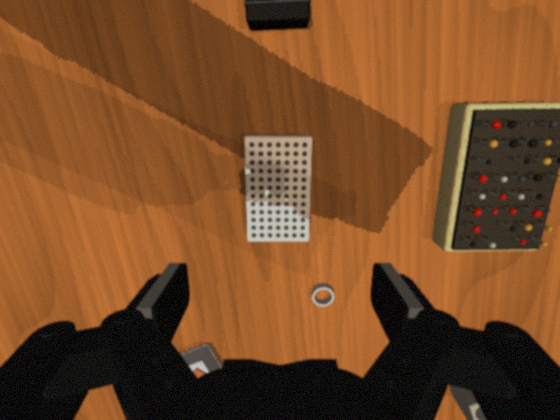

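The slab is centred in the tray to under 1 mm and 0.4°. The plate's top corners are (244,136), (312,136), (310,242), (247,242), and the silver ring at (323,296) is well clear.

Run:
```python
from h import *
c=optics.camera("wrist")
P=cast(c,[(244,136),(312,136),(310,242),(247,242)],.020); d=P[1]-P[0]+P[2]-P[3]
a=np.degrees(np.arctan2(d[1],d[0]))
print(P.mean(0).round(4),np.linalg.norm(P-np.roll(P,-1,0),axis=1).round(4),a.round(1))
e=P.mean(0)
plan(e[0],e[1],.002,a)
```

```text
[ 0.4301 -0.2758] [0.0597 0.1008 0.0613 0.1007] -7.1
clock 10.4 rows 7 tr [ 0.027 -0.01   0.885] dr [ 0.004 -0.004  0.005] | pos [ 0.4309 -0.2808  0.1568]
```

jog_arm --dr '[[0.03,-0.03,0.03],[0,0,0],[0,0,0],[0,0,0],[0,0,0],[0,0,0],[0,0,0],[0,0,0],[0,0,0]]' --translation '[[0.14,-0.07,0.8],[0,0,1],[0,0,1],[0,0,1],[0,0,1],[0,0,0.7],[0,0,0.5],[0,0,0.15],[0,0,0]]' --jaw '[1,1,1,1,1,1,1,1,1]'

```text
clock: 11.3
position: [0.4295, -0.2778, 0.0032]
ee_rot: [0.75, 0.662, -0.0, 0.0]
ft_force: [-0.4, 0.3, 0.1]
grip_width: 1.002
grasp_force: 0.0
```

jog_arm --dr '[[0,0,0],[0,0,0],[0,0,0],[0,0,0],[0,0,0],[0,0,0],[0,0,0],[0,0,0]]' --translation '[[0,0,0],[0,0,0],[0,0,0],[0,0,0],[0,0,0],[0,0,0],[0,0,0],[0,0,0]]' --jaw '[0.7,0.6,0.5,0.4,0.4,0.4,0.4,0.4]' --squeeze 50

```text
clock: 12.1
position: [0.4301, -0.2784, 0.0044]
ee_rot: [0.75, 0.662, 0.0, 0.001]
ft_force: [-0.6, 1.7, 7.8]
grip_width: 0.688
grasp_force: 53.3
```

jog_arm --dr '[[0,0,0],[0,0,0],[0,0,0],[0,0,0],[0,0,0],[0,0,0],[0,0,0],[0,0,0]]' --translation '[[0,0,-0.2],[0,0,-0.6],[0,0,-1],[0,0,-1],[0,0,-1],[0,0,-1],[0,0,-0.6],[0,0,0]]' --jaw '[0.4,0.4,0.4,0.4,0.4,0.4,0.4,0.4]'

```text
clock: 12.9
position: [0.4305, -0.2789, 0.1412]
ee_rot: [0.75, 0.661, 0.001, 0.002]
ft_force: [0.0, 1.2, -0.9]
grip_width: 0.689
grasp_force: 54.4
```

Run:
```python
from h import *
o=manip.get_obs(); print(o["grip_width"],o["grasp_force"],o["ft_force"])
c=optics.camera("wrist"); cv2.imwrite("pics/w6.png",c["color"][:,:,::-1])
plan(.6245,.2944,.142,-12.4)
```

```text
0.6887824532290818 54.39105927944183 [ 0.04862669  1.15163497 -0.87236015]
clock 12.95 rows 25 tr [ 0.956  0.153 -0.004] dr [0.002 0.    0.052] | pos [ 0.4299 -0.2783  0.1396]
```

jog_arm --dr '[[0,0,0.05],[0,0,0.05],[0,0,0.05],[0,0,0.05],[0,0,0.05],[0,0,0.05],[0,0,0.05],[0,0,0.05],[0,0,0.05],[0,0,0.05]]' --translation '[[0.5,0.08,0],[0.95,0.15,0],[0.95,0.15,0],[0.95,0.15,0],[0.95,0.15,0],[0.95,0.15,0],[0.95,0.15,0],[0.95,0.15,0],[0.95,0.15,0],[0.95,0.15,0]]' --jaw '[0.4,0.4,0.4,0.4,0.4,0.4,0.4,0.4,0.4,0.4]'

```text
clock: 13.95
position: [0.4962, -0.0583, 0.1372]
ee_rot: [0.761, 0.648, -0.001, -0.0]
ft_force: [0.0, -0.4, -1.1]
grip_width: 0.681
grasp_force: 54.4
```

jog_arm --dr '[[0,0,0.05],[0,0,0.05],[0,0,0.05],[0,0,0.05],[0,0,0.05],[0,0,0.05],[0,0,0.05],[0,0,0.05],[0,0,0.05],[0,0,0.05]]' --translation '[[0.95,0.15,0],[0.95,0.15,0],[0.95,0.15,0],[0.95,0.15,0],[0.95,0.15,0],[0.95,0.15,0],[0.95,0.15,0],[0.95,0.15,0],[0.95,0.15,0],[0.95,0.15,0]]' --jaw '[0.4,0.4,0.4,0.4,0.4,0.4,0.4,0.4,0.4,0.4]'

```text
clock: 14.95
position: [0.5747, 0.1688, 0.1367]
ee_rot: [0.773, 0.635, -0.001, 0.0]
ft_force: [0.4, -0.6, -0.9]
grip_width: 0.686
grasp_force: 54.4
```

jog_arm --dr '[[0,0,0.05],[0,0,0.05],[0,0,0.05],[0,0,0.05],[0,0,0.05],[0,0,0],[0,0,0]]' --translation '[[0.95,0.15,0],[0.95,0.15,0],[0.95,0.15,0],[0.95,0.15,0],[0.95,0.15,0],[0.4,0.06,0],[0,0,0]]' --jaw '[0.4,0.4,0.4,0.4,0.4,0.4,0.4]'

```text
clock: 15.65
position: [0.6203, 0.2911, 0.1365]
ee_rot: [0.777, 0.629, -0.001, 0.0]
ft_force: [0.1, -0.5, -1.1]
grip_width: 0.686
grasp_force: 54.3
```

Run:
```python
from h import *
c=optics.camera("wrist"); cv2.imwrite("pics/w7.png",c["color"][:,:,::-1])
plan(.6245,.2944,.04,-12.4)
```

```text
clock 15.7 rows 4 tr [0.058 0.029 0.968] dr [-0.003  0.009  0.015] | pos [0.6205 0.2895 0.1368]
```

View pics/w7.png

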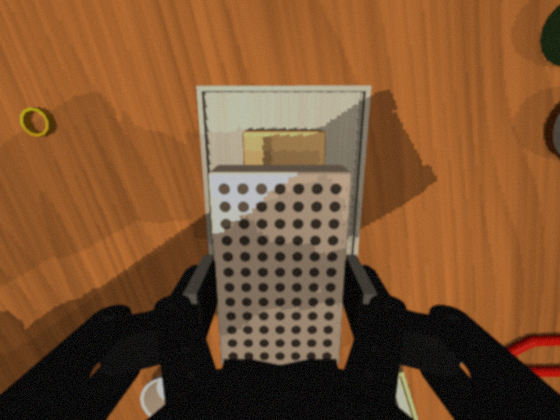

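The slab's far edge, (243,131) to (325,130), sits centred ahead of the plate and parallel to it. I'll lower the plate.

jog_arm --dr '[[0,0.03,0.06],[0,0,0],[0,0,0],[0,0,0],[0,0,0],[0,0,0],[0,0,0]]' --translation '[[0.21,0.12,0.8],[0,0,1],[0,0,1],[0,0,0.8],[0,0,0.35],[0,0,0.1],[0,0,0]]' --jaw '[0.4,0.4,0.4,0.4,0.4,0.4,0.4]'

```text
clock: 16.4
position: [0.6253, 0.2942, 0.0373]
ee_rot: [0.78, 0.626, 0.001, -0.0]
ft_force: [-0.1, -0.1, -0.6]
grip_width: 0.685
grasp_force: 54.3
```

Run:
```python
from h import *
plan(.6245,.2944,.0335,-12.4); print(manip.get_obs()["ft_force"])
```

```text
clock 16.4 rows 1 tr [ 0.001 -0.035  0.151] dr [ 0.011 -0.021 -0.011] | pos [0.6253 0.2942 0.0373]
[-0.13439959 -0.11497684 -0.60857492]
```

jog_arm --dr '[[0,0,0],[0,0,0],[0,0,0],[0,0,0]]' --translation '[[0,-0.03,0.06],[0,0,0.06],[0,0,0.04],[0,0,0]]' --jaw '[0.4,0.4,0.4,0.4]'

```text
clock: 16.8
position: [0.6246, 0.2951, 0.0336]
ee_rot: [0.779, 0.627, 0.001, -0.0]
ft_force: [-1.9, 0.5, 5.0]
grip_width: 0.69
grasp_force: 55.0
```

Contact, so I'll release and rise.

jog_arm --dr '[[0,0,0],[0,0,0],[0,0,0],[0,0,0],[0,0,0],[0,0,0],[0,0,0],[0,0,0],[0,0,0]]' --translation '[[0,0,0],[0,0,0],[0,0,0],[0,0,-0.2],[0,0,-0.8],[0,0,-1],[0,0,-1],[0,0,-1],[0,0,-0.8]]' --jaw '[0.75,0.85,0.9,0.95,0.95,0.95,0.95,0.95,0.95]'

```text
clock: 17.7
position: [0.6246, 0.2949, 0.1547]
ee_rot: [0.779, 0.627, 0.001, -0.0]
ft_force: [-0.6, -1.1, -1.2]
grip_width: 0.95
grasp_force: 0.0
```

Run:
```python
from h import *
c=optics.camera("wrist"); cv2.imwrite("pics/w8.png",c["color"][:,:,::-1])
plan(.4505,-.0993,.16,-2)
```

```text
clock 17.75 rows 18 tr [-0.922 -0.272 -0.007] dr [ 0.004 -0.004 -0.145] | pos [0.6259 0.2954 0.1582]
```

View pics/w8.png

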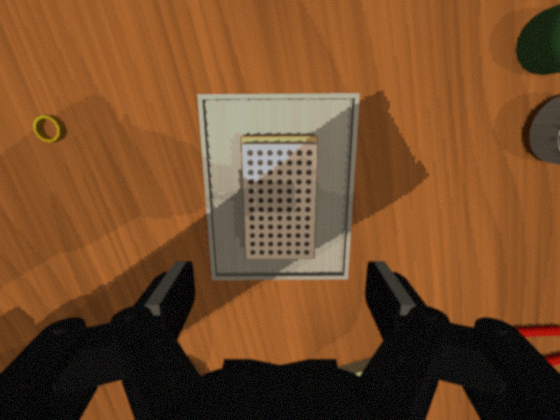

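The plate is on the slab with corners (242,141), (317,141), (314,259), (246,259). The tray's corners are (198,95), (358,94), (348,279), (212,279).

Run:
```python
from h import *
c=optics.camera("wrist")
for n,q,h in(("plate",[(242,141),(317,141),(314,259),(246,259)],.049),("tray",[(198,95),(358,94),(348,279),(212,279)],.012)):
    P=cast(c,q,h); d=P[1]-P[0]+P[2]-P[3]
    print(n,P.mean(0).round(4),np.linalg.norm(P-np.roll(P,-1,0),axis=1).round(4),np.degrees(np.arctan2(d[1],d[0])).round(1))
```

```text
plate [0.6266 0.2977] [0.0597 0.1033 0.0607 0.1032] -12.6
tray [0.6258 0.2957] [0.1401 0.1819 0.142  0.1806] -12.4
```

jog_arm --dr '[[0,0,-0.15],[0,0,-0.15],[0,0,-0.15],[0,0,-0.15],[0,0,-0.15],[0,0,-0.15],[0,0,-0.15],[0,0,-0.15],[0,0,-0.15]]' --translation '[[-0.92,-0.27,0],[-0.92,-0.27,0],[-0.92,-0.27,0],[-0.92,-0.27,0],[-0.92,-0.27,0],[-0.92,-0.27,0],[-0.92,-0.27,0],[-0.92,-0.27,0],[-0.92,-0.27,0]]' --jaw '[1,1,1,1,1,1,1,1,1]'

```text
clock: 18.7
position: [0.5276, 0.1006, 0.1518]
ee_rot: [0.749, 0.663, 0.0, -0.0]
ft_force: [0.0, -1.2, 0.1]
grip_width: 1.004
grasp_force: 0.0
```

jog_arm --dr '[[0,0,-0.15],[0,0,-0.15],[0,0,-0.15],[0,0,-0.15],[0,0,-0.15],[0,0,-0.15],[0,0,-0.15],[0,0,-0.15],[0,0,-0.15],[0,0,0]]' --translation '[[-0.92,-0.27,0],[-0.92,-0.27,0],[-0.92,-0.27,0],[-0.92,-0.27,0],[-0.92,-0.27,0],[-0.92,-0.27,0],[-0.92,-0.27,0],[-0.92,-0.27,0],[-0.92,-0.27,0],[0,0,0]]' --jaw '[1,1,1,1,1,1,1,1,1,1]'

```text
clock: 19.7
position: [0.45, -0.1027, 0.1517]
ee_rot: [0.718, 0.696, 0.0, -0.0]
ft_force: [0.9, 0.6, -0.3]
grip_width: 0.998
grasp_force: 0.0
```

Run:
```python
from h import *
c=optics.camera("wrist"); cv2.imwrite("pics/w9.png",c["color"][:,:,::-1])
plan(.4505,-.0993,.16,-2)
```

```text
clock 19.75 rows 1 tr [ 0.067 -0.008 -0.33 ] dr [ 0.003 -0.021  0.059] | pos [ 0.4506 -0.101   0.1517]
```

View pics/w9.png

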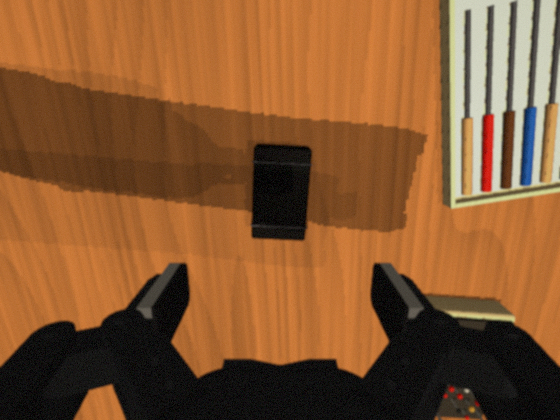

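The charcoal spans about (255,145) to (305,239), turned slightly clockwise. I'll measure it with a mask.

Run:
```python
from h import *
c=optics.camera("wrist"); V=c["color"].max(2).astype(int)
m=V<70; m[262:]=0
print(rect(c,m,(280,190),.014))
P=cast(c,[(256,150),(310,152),(305,239),(252,238)],.028); d=P[1]-P[0]+P[2]-P[3]
print(P.mean(0).round(4),np.linalg.norm(P-np.roll(P,-1,0),axis=1).round(4),np.degrees(np.arctan2(d[1],d[0])).round(1))
plan(.4505,-.0993,.004,-4.5)
```

```text
(array([450. , -99.5,  52.6,  90.2]), -4.4, 284)
[ 0.4514 -0.097 ] [0.0459 0.0798 0.049  0.0806] -3.5
clock 19.8 rows 6 tr [ 0.002 -0.004  0.985] dr [ 0.001 -0.004  0.118] | pos [ 0.4511 -0.0998  0.1518]
```

jog_arm --dr '[[0,-0.02,0.6],[0,0,0],[0,0,0],[0,0,0],[0,0,0],[0,0,0],[0,0,0],[0,0,0],[0,0,0]]' --translation '[[0.03,-0.02,0.6],[0,0,1],[0,0,1],[0,0,1],[0,0,1],[0,0,0.7],[0,0,0.4],[0,0,0.13],[0,0,0]]' --jaw '[1,1,1,1,1,1,1,1,1]'

```text
clock: 20.7
position: [0.451, -0.0987, 0.0063]
ee_rot: [0.731, 0.682, 0.0, 0.0]
ft_force: [0.4, -0.1, -0.4]
grip_width: 1.001
grasp_force: 0.0
```

jog_arm --dr '[[0,0,0],[0,0,0],[0,0,0],[0,0,0],[0,0,0],[0,0,0],[0,0,0],[0,0,0],[0,0,0]]' --translation '[[0,0,0],[0,0,0],[0,0,0],[0,0,0],[0,0,0],[0,0,0],[0,0,0],[0,0,0],[0,0,0]]' --jaw '[0.8,0.65,0.55,0.5,0.45,0.4,0.35,0.35,0.35]' --squeeze 40

```text
clock: 21.6
position: [0.4515, -0.099, 0.0071]
ee_rot: [0.731, 0.682, 0.001, 0.001]
ft_force: [-0.6, -0.1, 5.5]
grip_width: 0.579
grasp_force: 41.3
```

jog_arm --dr '[[0,0,0],[0,0,0],[0,0,0],[0,0,0],[0,0,0],[0,0,0],[0,0,0],[0,0,0]]' --translation '[[0,0,-0.2],[0,0,-0.6],[0,0,-1],[0,0,-1],[0,0,-1],[0,0,-1],[0,0,-1],[0,0,0]]' --jaw '[0.35,0.35,0.35,0.35,0.35,0.35,0.35,0.35]'

```text
clock: 22.4
position: [0.4525, -0.0993, 0.1546]
ee_rot: [0.732, 0.682, 0.002, 0.002]
ft_force: [-0.7, 0.5, -0.9]
grip_width: 0.571
grasp_force: 41.8
```

Run:
```python
from h import *
o=manip.get_obs(); print(o["grip_width"],o["grasp_force"],o["ft_force"])
plan(.6247,.2953,.152,-12.4)
```

```text
0.5714635801468042 41.788355112075806 [-0.67875986  0.46219497 -0.92234377]
clock 22.4 rows 18 tr [0.922 0.257 0.007] dr [ 0.005 -0.001  0.116] | pos [ 0.4525 -0.0993  0.1546]
```

jog_arm --dr '[[0,0,0.12],[0,0,0.12],[0,0,0.12],[0,0,0.12],[0,0,0.12],[0,0,0.12],[0,0,0.12],[0,0,0.12],[0,0,0.12]]' --translation '[[0.5,0.14,0],[0.92,0.26,0],[0.92,0.26,0],[0.92,0.26,0],[0.92,0.26,0],[0.92,0.26,0],[0.92,0.26,0],[0.92,0.26,0],[0.92,0.26,0]]' --jaw '[0.35,0.35,0.35,0.35,0.35,0.35,0.35,0.35,0.35]'

```text
clock: 23.3
position: [0.5265, 0.0913, 0.1507]
ee_rot: [0.757, 0.654, -0.0, 0.0]
ft_force: [0.3, 0.1, 0.4]
grip_width: 0.577
grasp_force: 41.7
```

jog_arm --dr '[[0,0,0.12],[0,0,0.12],[0,0,0.12],[0,0,0.12],[0,0,0.12],[0,0,0.12],[0,0,0.12],[0,0,0.12],[0,0,0],[0,0,0]]' --translation '[[0.92,0.26,0],[0.92,0.26,0],[0.92,0.26,0],[0.92,0.26,0],[0.92,0.26,0],[0.92,0.26,0],[0.92,0.26,0],[0.92,0.26,0],[0.92,0.25,0],[0.4,0.1,0]]' --jaw '[0.35,0.35,0.35,0.35,0.35,0.35,0.35,0.35,0.35,0.35]'

```text
clock: 24.3
position: [0.625, 0.2951, 0.15]
ee_rot: [0.777, 0.629, -0.0, -0.0]
ft_force: [-1.7, 0.3, -1.7]
grip_width: 0.574
grasp_force: 41.7
```

Run:
```python
from h import *
c=optics.camera("wrist"); cv2.imwrite("pics/w10.png",c["color"][:,:,::-1])
plan(.6247,.2953,.064,-12.4)
```

```text
clock 24.35 rows 4 tr [-0.005 -0.002  0.86 ] dr [-0.002  0.001  0.024] | pos [0.6251 0.2957 0.15  ]
```

View pics/w10.png

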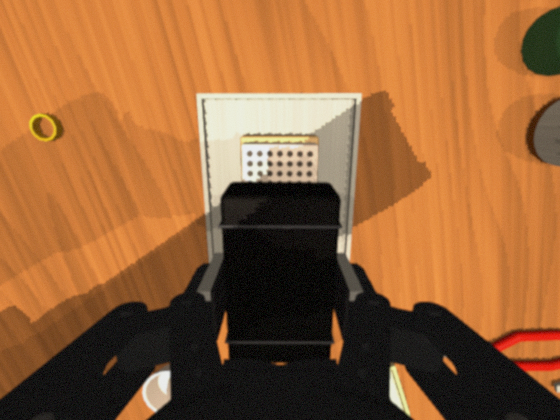

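The charcoal is centred at column 280, in line with the plate (242–318). I'll lower it.

jog_arm --dr '[[0,0,0.1],[0,0,0],[0,0,0],[0,0,0],[0,0,0],[0,0,0],[0,0,0]]' --translation '[[0,0,0.8],[0,0,1],[0,0,1],[0,0,0.5],[0,0,0.3],[0,0,0.1],[0,0,0]]' --jaw '[0.35,0.35,0.35,0.35,0.35,0.35,0.35]'

```text
clock: 25.05
position: [0.6257, 0.293, 0.0595]
ee_rot: [0.78, 0.625, 0.001, 0.0]
ft_force: [0.1, 1.1, -0.4]
grip_width: 0.577
grasp_force: 41.7
```

jog_arm --dr '[[0,0,0],[0,0,0]]' --translation '[[0,0,0.04],[0,0,0]]' --jaw '[0.35,0.35]'

```text
clock: 25.25
position: [0.6257, 0.2932, 0.0586]
ee_rot: [0.78, 0.625, 0.001, 0.0]
ft_force: [-0.3, 0.4, -1.1]
grip_width: 0.574
grasp_force: 41.7
```

jog_arm --dr '[[0,0,0],[0,0,0],[0,0,0],[0,0,0]]' --translation '[[0.1,-0.04,0.04],[0,0,0.04],[0,0,0.04],[0,0,0]]' --jaw '[0.35,0.35,0.35,0.35]'

```text
clock: 25.65
position: [0.6249, 0.2965, 0.0561]
ee_rot: [0.78, 0.626, 0.001, -0.0]
ft_force: [-4.1, -0.6, 10.5]
grip_width: 0.581
grasp_force: 42.9
```

jog_arm --dr '[[0,0,0],[0,0,0],[0,0,0],[0,0,0],[0,0,0],[0,0,0],[0,0,0],[0,0,0],[0,0,0]]' --translation '[[0,0,-0.04],[0,0,0],[0,0,0],[0,0,0],[0,0,-0.2],[0,0,-0.8],[0,0,-1],[0,0,-1],[0,0,-1]]' --jaw '[0.35,0.65,0.75,0.8,0.85,0.85,0.85,0.85,0.85]'

```text
clock: 26.55
position: [0.6249, 0.2956, 0.1571]
ee_rot: [0.78, 0.625, 0.0, 0.0]
ft_force: [0.7, -0.5, -0.5]
grip_width: 0.847
grasp_force: 0.0
```

Run:
```python
from h import *
c=optics.camera("wrist"); cv2.imwrite("pics/w11.png",c["color"][:,:,::-1])
plan(.431,.398,.16,10)
```

```text
clock 26.6 rows 9 tr [ 0.415 -0.895  0.008] dr [ 0.009 -0.005 -0.627] | pos [0.6267 0.2964 0.1621]
```

View pics/w11.png

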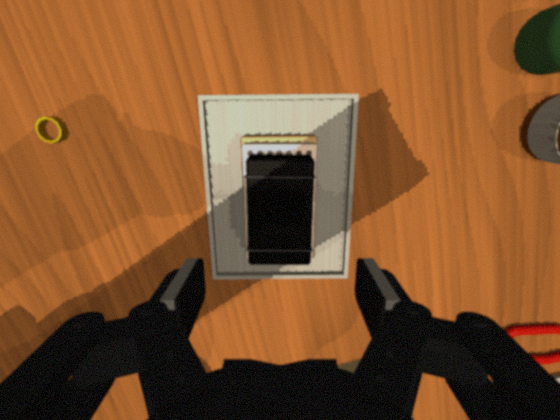

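The charcoal is on the plate with corners (247,153), (314,153), (310,265), (249,265). Next is the ring.

Run:
```python
from h import *
c=optics.camera("wrist")
for n,q,h in(("char",[(247,153),(314,153),(310,265),(249,265)],.077),("tray",[(198,95),(358,95),(348,279),(212,279)],.012)):
    P=cast(c,q,h); d=P[1]-P[0]+P[2]-P[3]
    print(n,P.mean(0).round(4),np.linalg.norm(P-np.roll(P,-1,0),axis=1).round(4),np.degrees(np.arctan2(d[1],d[0])).round(1))
```

```text
char [0.6275 0.2984] [0.0488 0.0903 0.0495 0.0902] -12.7
tray [0.6264 0.2952] [0.142  0.1836 0.1439 0.1831] -12.7
```

jog_arm --dr '[[0,0,-0.63],[0,0,-0.63],[0,0,-0.63],[0,0,-0.63],[0,0,-0.63],[0,0,-0.63],[0,0,-0.63],[0,0,-0.63],[0,0,-0.63],[0,0,0]]' --translation '[[0.41,-0.9,0],[0.41,-0.9,0],[0.41,-0.9,0],[0.41,-0.9,0],[0.41,-0.9,0],[0.41,-0.9,0],[0.41,-0.9,0],[0.41,-0.9,0],[0.41,-0.9,0],[0,0,0]]' --jaw '[0.7,0.6,0.6,0.6,0.6,0.6,0.6,0.6,0.6,0.6]'

```text
clock: 27.65
position: [0.4243, 0.3979, 0.1554]
ee_rot: [0.64, 0.769, -0.0, -0.001]
ft_force: [-0.5, -0.9, -0.1]
grip_width: 0.6
grasp_force: 0.0
```

Run:
```python
from h import *
c=optics.camera("wrist"); cv2.imwrite("pics/w12.png",c["color"][:,:,::-1])
hsv=cv2.cvtColor(c["color"],cv2.COLOR_RGB2HSV).astype(int); m=(hsv[...,0]>=21)&(hsv[...,0]<40)&(hsv[...,1]>120)
s=proj(c,[.431,.399,.0045]); print(s,rect(c,m,s,.0045))
plan(.431,.399,.004,10)
```

```text
[286.97226025 193.42736938] (array([676.6, 331.8,   3.4,  23.7]), 73.4, 41)
clock 27.7 rows 7 tr [0.007 0.029 0.866] dr [-0.001 -0.     0.01 ] | pos [0.4263 0.3968 0.1555]
```

View pics/w12.png

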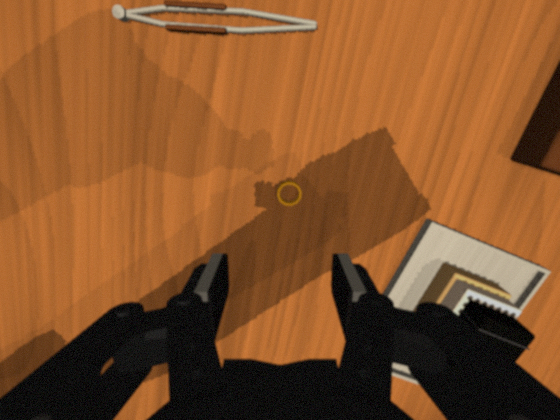

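The ring is at (289,194), the tower is intact at lower right, and the tweezers are untouched at the top.

jog_arm --dr '[[0,0,0],[0,0,0],[0,0,0],[0,0,0],[0,0,0],[0,0,0],[0,0,0],[0,0,0],[0,0,0]]' --translation '[[0.03,0.24,0.8],[0,0,1],[0,0,1],[0,0,1],[0,0,1],[0,0,0.7],[0,0,0.4],[0,0,0.15],[0,0,0]]' --jaw '[0.5,0.5,0.5,0.5,0.5,0.5,0.5,0.5,0.5]'

```text
clock: 28.6
position: [0.4341, 0.3975, 0.0044]
ee_rot: [0.642, 0.766, 0.0, 0.0]
ft_force: [-0.7, 0.2, 0.7]
grip_width: 0.502
grasp_force: 0.0
```

Run:
```python
from h import *
plan(.432,.3985,.003,10)
```

```text
clock 28.6 rows 1 tr [ 0.053 -0.077  0.058] dr [0.007 0.007 0.019] | pos [0.4341 0.3975 0.0044]
```

jog_arm --dr '[[0,0,0],[0,0,0],[0,0,0],[0,0,0],[0,0,0],[0,0,0],[0,0,0],[0,0,0],[0,0,0],[0,0,0]]' --translation '[[0.04,-0.06,0.03],[0,0,0],[0,0,0],[0,0,0],[0,0,0],[0,0,0],[0,0,0],[0,0,0],[0,0,0],[0,0,0]]' --jaw '[0.48,0.45,0.42,0.39,0.36,0.33,0.3,0.27,0.24,0.2]' --squeeze 20

```text
clock: 29.6
position: [0.4321, 0.3985, 0.0038]
ee_rot: [0.642, 0.767, 0.0, 0.0]
ft_force: [0.0, -0.8, 3.1]
grip_width: 0.257
grasp_force: 19.5
```

jog_arm --dr '[[0,0,0],[0,0,0],[0,0,0]]' --translation '[[0,0,0],[0,0,0],[0,0,0]]' --jaw '[0.15,0.1,0.1]'

```text
clock: 29.9
position: [0.432, 0.3985, 0.0038]
ee_rot: [0.642, 0.767, 0.0, 0.0]
ft_force: [-1.0, -0.9, 3.6]
grip_width: 0.259
grasp_force: 19.6
```

jog_arm --dr '[[0,0,0],[0,0,0],[0,0,0],[0,0,0],[0,0,0],[0,0,0],[0,0,0],[0,0,0],[0,0,0]]' --translation '[[0,0,-0.2],[0,0,-0.6],[0,0,-1],[0,0,-1],[0,0,-1],[0,0,-1],[0,0,-1],[0,0,-0.6],[0,0,0]]' --jaw '[0.1,0.1,0.1,0.1,0.1,0.1,0.1,0.1,0.1]'

```text
clock: 30.8
position: [0.4328, 0.3994, 0.1664]
ee_rot: [0.642, 0.767, 0.002, 0.0]
ft_force: [0.8, 0.3, 0.7]
grip_width: 0.256
grasp_force: 19.6
```

Run:
```python
from h import *
o=manip.get_obs(); print(o["grip_width"],o["grasp_force"])
plan(.625,.2955,.16,-12.4)
```

```text
0.25580113885041017 19.631397016346455
clock 30.8 rows 9 tr [-0.466  0.859  0.03 ] dr [ 0.005 -0.005  0.625] | pos [0.4328 0.3994 0.1664]
```

jog_arm --dr '[[0,0,0.62],[0,0,0.62],[0,0,0.62],[0,0,0.62],[0,0,0.62],[0,0,0.62],[0,0,0.62],[0,0,0.62],[0,0,0.62],[0,0,0]]' --translation '[[-0.47,0.86,0.03],[-0.47,0.86,0.03],[-0.47,0.86,0.03],[-0.47,0.86,0.03],[-0.47,0.86,0.03],[-0.47,0.86,0.03],[-0.47,0.86,0.03],[-0.47,0.86,0.03],[-0.47,0.86,0.03],[0,0,0]]' --jaw '[0.1,0.1,0.1,0.1,0.1,0.1,0.1,0.1,0.1,0.1]'

```text
clock: 31.8
position: [0.6266, 0.2897, 0.1553]
ee_rot: [0.78, 0.625, -0.001, 0.001]
ft_force: [0.3, 0.3, -0.6]
grip_width: 0.263
grasp_force: 19.7
```

Run:
```python
from h import *
c=optics.camera("wrist"); cv2.imwrite("pics/w13.png",c["color"][:,:,::-1])
plan(.625,.2955,.081,-12.4)
```

```text
clock 31.85 rows 3 tr [ 0.049 -0.013  0.992] dr [-0.002  0.012  0.002] | pos [0.6252 0.2918 0.1554]
```

jog_arm --dr '[[0,0.03,0],[0,0,0],[0,0,0],[0,0,0],[0,0,0],[0,0,0]]' --translation '[[0.16,-0.03,0.7],[0,0,1],[0,0,0.6],[0,0,0.4],[0,0,0.1],[0,0,0]]' --jaw '[0.1,0.1,0.1,0.1,0.1,0.1]'

```text
clock: 32.45
position: [0.6247, 0.2984, 0.0872]
ee_rot: [0.778, 0.628, 0.001, -0.0]
ft_force: [0.2, 1.0, 0.1]
grip_width: 0.263
grasp_force: 19.7
```

jog_arm --dr '[[0,0,0],[0,0,0],[0,0,0]]' --translation '[[0,0,0.04],[0,0,0.04],[0,0,0]]' --jaw '[0.1,0.1,0.1]'

```text
clock: 32.75
position: [0.625, 0.2983, 0.0854]
ee_rot: [0.778, 0.628, 0.001, -0.0]
ft_force: [0.5, -0.4, -0.7]
grip_width: 0.255
grasp_force: 19.7
```

Shift 2 mm back in y and ease down.

jog_arm --dr '[[0,0,0],[0,0,0],[0,0,0],[0,0,0]]' --translation '[[-0.08,0,0.05],[0,0,0.04],[0,0,0.03],[0,0,0]]' --jaw '[0.1,0.1,0.1,0.1]'

```text
clock: 33.15
position: [0.6242, 0.2963, 0.0818]
ee_rot: [0.778, 0.628, 0.001, -0.001]
ft_force: [-0.7, 0.3, 0.4]
grip_width: 0.254
grasp_force: 19.7
```

jog_arm --dr '[[0,0,0],[0,0,0],[0,0,0]]' --translation '[[0,0,0.04],[0,0,0.02],[0,0,0]]' --jaw '[0.1,0.1,0.1]'

```text
clock: 33.45
position: [0.6244, 0.2964, 0.0809]
ee_rot: [0.778, 0.628, 0.001, -0.001]
ft_force: [-1.7, 0.3, 3.3]
grip_width: 0.255
grasp_force: 20.0
```

Contact, so I'll release slowly and rise.

jog_arm --dr '[[0,0,0],[0,0,0],[0,0,0],[0,0,0],[0,0,0],[0,0,0],[0,0,0],[0,0,0],[0,0,0],[0,0,0]]' --translation '[[0,0,0],[0,0,0],[0,0,0],[0,0,0],[0,0,-0.1],[0,0,-0.4],[0,0,-1],[0,0,-1],[0,0,-1],[0,0,0]]' --jaw '[0.28,0.32,0.38,0.44,0.5,0.5,0.5,0.5,0.5,0.5]'

```text
clock: 34.45
position: [0.6262, 0.2968, 0.1733]
ee_rot: [0.778, 0.628, 0.004, 0.0]
ft_force: [0.2, -0.4, 0.8]
grip_width: 0.498
grasp_force: 0.0
```

Run:
```python
from h import *
c=optics.camera("wrist"); cv2.imwrite("pics/w14.png",c["color"][:,:,::-1])
print(cast(c,[(280,200)],.077))
```

```text
[[0.62859109 0.30547864]]
```

View pics/w14.png

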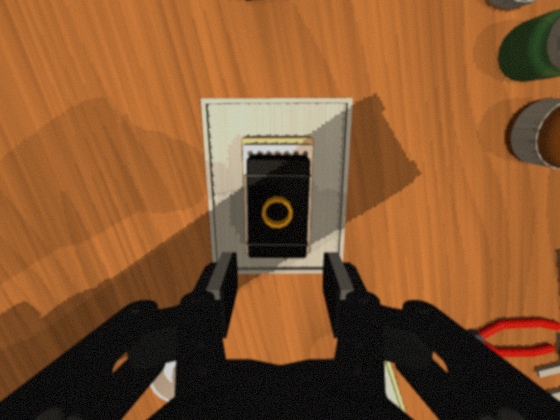

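The ring lies flat at (277,211), against a charcoal centre of about (278,208). The pieces are aligned and the gripper is clear.

```bash
python3 -c "
from workcell import manip
print(manip.hand_in())"
```

```text
the job is handed in; nothing more can be done
None
```

The slab, honeycomb plate, charcoal and gold ring are stacked in the tray, each centred to within about 3 mm by the wrist camera, and the job was handed in at about 34.5 s; it returned no verdict.

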